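# Put the fastener bin away in the bench locker

### The job

Put the blue fastener bin away: swing the low bench locker's door wide open, slide the bin along the bench into the locker without lifting or tipping it, and then shut the door fully again. Leave the tape roll and the air drill where they are.

Things in the scene. Friction and masses are not known exactly. Their poses are not given: they have to be found in the camera images.
- locker: Low grey bench locker, clear roof panel, fixed: 220 mm deep (x), 210 wide (y), 106 high (z). Origin: centre of its underside on the bench. Its front (the door's side) is the plane x = -110 mm, facing its own -x, roughly world -y (sideways seen from the robot). Walls 8 mm, roof 6 mm: inside 194 wide, 212 deep, 100 high. No floor plate or sill: the bench runs straight in.
- locker_mouth (a point): Centre of the locker's open front at bench height: locker point (-110, 0, 0) mm; axes as the locker's, +x points into the locker.
- locker_hinge (a point): Point at bench height on the door's vertical hinge axis: locker point (-110, -105, 0) mm, the front corner farther from the robot.
- locker_door (a joint): Door angle in rad: 0 shut, grows as it opens (counter-clockwise from above), stop at 1.75. Slightly stiff hinge, no latch: it stays where left and may start ajar. Grey panel 208 mm wide from the hinge, 12 mm thick (outside the front plane when shut), from 5 to 101 mm above the bench.
- door_handle (a point): Middle of the handle's grip bar, 135 mm from the hinge, 85 mm above the bench. Level U of 10 mm round steel bar on the door's outer face: grip bar 110 mm long, parallel to the panel, centre line 50 mm off it (45 mm gap behind, open from above), legs 80 and 190 mm from the hinge. Axes turn with the door: -x outwards, +y away from the hinge; at angle 0 as the locker's.
- bin: Blue open-topped plastic bin of copper-coloured fasteners (fixed in it), 150 mm long (its x), 100 mm wide (its y), 85 mm high, walls 6 mm, about 0.75 kg, loose on the bench. Origin: centre of its underside; z up. Its +x end starts roughly towards the locker.
- tape: Bystander: roll of pale tape lying flat, 110 mm across, 48 mm high. Origin: centre of its underside.
- air_drill: Bystander: red and black air drill lying flat, about 150 by 175 mm and 48 mm high. Origin: on the bench under the middle of its red body.
There are look-alikes about, which are no part of the job. Leave any green or white look-alike of the bin alone.

How it is judged:
On the way, in this order (a step that is already met when the one before it is completed fails the run):
1. the door is swung wide open (more than 1.2 rad) (value of joint locker_door above 1.2 rad), for 0.2 s.
2. the bin stands inside the locker (x of bin in the frame of locker_mouth above 0.068 m and y of bin in the frame of locker_mouth between -0.07 and 0.07 m), for 0.2 s.
At the end, for the whole second after the job is handed in: The bin stands upright and at rest inside the locker (its centre more than 68 mm behind the front plane and within 70 mm of the middle, tilted less than 0.1 rad) and the door is shut (angle below 0.06 rad) (all of step 2 and value of joint locker_door below 0.06 rad and x of bin in the frame of locker_mouth below 0.17 m and angle between bin's own z axis and vertical below 0.1 rad and linear speed of bin below 0.01 m/s); the robot touches nothing.
It fails at once if the bin is lifted more than 30 mm off the bench (height (world z) of bin above 0.03 m).
It fails at once if the bin is tipped by more than 0.3 rad (angle between bin's own z axis and vertical above 0.3 rad).
It fails at once if the tape roll is shifted by more than 30 mm (distance of tape from where it was at the start of the episode above 0.03 m).
It fails at once if the air drill is shifted by more than 30 mm (distance of air_drill from where it was at the start of the episode above 0.03 m).
It also fails if it takes over 72 s, if anything falls off the work surface, if the arm or the gripper's body presses on something with over 40 N, if the wrist force passes 120 N, or if a joint passes its speed limit or range.

### The arm

A 6-joint arm with a two-finger parallel gripper is mounted at the origin on the work surface. World frame = base frame: x ahead of the robot, y to its left, z up, the work surface at z = 0. Lengths are in m, angles in rad, forces in N, time in s.
With the tool pointing down it reaches from about 0.35 to 0.85 m from the base axis. Payload 8.1 kg.
Tool frame: the origin (TCP) lies on the centre line of the jaws, within the pads' length; the fingertips stand 17 mm ahead of it and the grasp point (between the pads) lies 2 mm behind it; z points along the fingers, y is the line along which they close (so a half turn about z gives the same grasp; the last joint's range is limited). The gripper opens to 93 mm and grips with 3 to 60 N. Pads are 15 mm wide; open, the fingers measure 128 mm over their backs; the gripper's body (75 mm by 188 mm) begins 65 mm behind the grasp point.
Start: joints at [1.217, 0.13, 1.488, -0, 1.523, -0.085], TCP at [0.159, 0.578, 0.236] pointing down, gripper open.
Joint ranges: [-2.96, 2.96], [-0.89, 2.26], [0.02, 2.5], [-1.34, 4.48], [0, 2.73], [-2.66, 2.66]. Speed limits (rad/s): [2.39, 2.39, 2.79, 3.14, 3.14, 3.14].

### API

Orientations are given as a rotation vector (axis times angle).
In Python, from plant import telemetry, viewer, order gives the robot as it stands.
- The arm moves only by the tool send_rows, never from a script. Its argument "plan" is a list that holds one entry, the list of rows, each a list of 5 numbers: the closure, from -1 (fully open) to 1 (shut), then the shift along the world's x, y, z normalised to -1 to 1, where 1 is 0.2 m, then the turn about the world's z normalised to -1 to 1, where 1 is 60 degrees. A call has 1 to 20 rows; each row is the pose to reach, as a shift and turn from the pose commanded when the call began; what a row does not reach only later rows make up. A row lasts 1/12 s, in which the tool goes at most 41.7 mm and 7.16 degrees, less where a joint would pass 70% of its speed; a pose out of reach is approached as far as the arm can. A call with a number of a shift or a turn outside -1 to 1 is refused whole. A call with a gripper value outside its range is refused whole. The fingers move at their own pace and stop on an object; "force" is the grip in N (left out, the last holds). Time passes only in rows, so rows that repeat a pose let the fingers close. It gives the time, the measured TCP pose, the force, the opening and the grip force at its end, in the units of the state.
- telemetry.read_state(): the state, without advancing time (a new reading comes with each control period).
- viewer.read_camera(name): name is "scene" or "top" or "wrist"; returns (picture, depth): 420x560x3 uint8, blue, green, red; 420x560 float32, m along the optical axis (not along the pixel's ray), 0 where there is no reading.
- viewer.calibration(name): a dict with "camera_matrix" (3x3 intrinsics, pixels), "extrinsics" (4x4, takes a point from camera to world coordinates); the wrist camera has in their place "hand_eye" (4x4, takes a point from camera to tool coordinates, whose origin is the TCP and whose axes are the flange's). Camera axes: x right, y up, looking along -z (the intrinsics and any distortion apply to the point x, -y, -z); pixel columns grow to the right and rows downward; lengths in m; the calibration is good to about 2 mm. A picture is of the moment at which its call begins: read the wrist's pose just before it. calibration takes no time and is no camera call.
- order.close_job(): hands the job in; it is judged then, once.
The state is a dict: "t": time; "q": joint angles; "dq": joint speeds; "joint_torque": joint torques, N m; "tool_pos": TCP position; "orientation": TCP orientation; "force": force on the tool from outside, world axes, zero at the start; "wrist_torque": the same for the moment, N m; "opening": finger opening in m; "gripper_force": force on a finger pad.
Only numpy, scipy, OpenCV 4.12 (cv2) and the standard library are available. Lean on these libraries where they do the work, as an engineer would, in place of code of your own. Each camera call takes 0.05 s, during which the arm holds its last target. There are 200 camera calls.

## Working session

There is one attempt and no reset: what is moved stays moved. The work goes in short steps, Python scripts to look and compute and a tool call to move; the robot and the scene stay as the last step left them, time stands still between calls to the robot, and variables do not carry over. Pictures are saved under pics/ and viewed, at most 10 in all, crops included, and the job is handed in when it is done.

Besides the shell and the picture viewer there is one more tool, called after ">>>" by a JSON object that holds its "api" and its "payload", one argument or row to a line. send_rows: Moves the arm, as the interface text tells. Scaled input: -1 to 1 covers 0.2 m each way for a shift and 60 degrees each way for a turn. Its arguments: {"type":"object","properties":{"plan":{"type":"array"},"force":{"type":"number"}},"required":["plan"]}

```bash
ls; mkdir -p pics
cat > h.py <<'E'
import numpy as np, cv2
from plant import telemetry, viewer, order
def world(name,d,cal=None):
    c=viewer.calibration(name); K=np.array(c["camera_matrix"]); T=np.array(c["extrinsics"])
    v,u=np.mgrid[0:d.shape[0],0:d.shape[1]]
    p=np.stack([(u-K[0,2])/K[0,0]*d,-(v-K[1,2])/K[1,1]*d,-d],-1)
    return p@T[:3,:3].T+T[:3,3]
E
python3 - <<'E'
from h import *
s=telemetry.read_state(); print(s)
for n in ("top","scene"):
    im,d=viewer.read_camera(n); cv2.imwrite(f"pics/{n}0.png",im); np.save(f"{n}0.npy",d); print(viewer.calibration(n))
E
```

```text
pics
{'t': 0.0, 'q': array([ 1.21662647e+00,  1.31189090e-01,  1.48923577e+00, -2.18652605e-05,
        1.52302048e+00, -8.53951125e-02]), 'dq': array([ 0.00079474, -0.00054409, -0.00089887, -0.00024099,  0.00181827,
       -0.00070574]), 'joint_torque': array([-2.47828866e-03, -5.59841073e+01, -4.91761279e+01,  7.62085430e-02,
        3.58205033e-02, -1.76065969e-04]), 'tool_pos': array([0.15912825, 0.57796188, 0.23459465]), 'orientation': array([-4.20867645e-01, -3.11288659e+00,  2.84731649e-03]), 'force': array([-0.1164127 , -0.14548799, -0.17990195]), 'wrist_torque': array([ 0.02273158, -0.02484345, -0.03671358]), 'gripper_force': 0.0, 'opening': 0.09309807992148225}
{'camera_matrix': array([[407.39137786,   0.        , 276.41346872],
       [  0.        , 407.39137786, 210.02802352],
       [  0.        ,   0.        ,   1.        ]]), 'extrinsics': array([[ 0.05083785,  0.97683872, -0.20785001,  0.27066794],
       [-0.99869304,  0.05082105, -0.00542429, -0.03235775],
       [ 0.0052645 ,  0.20785412,  0.97814567,  1.42228429],
       [ 0.        ,  0.        ,  0.        ,  1.        ]])}
{'camera_matrix': array([[506.17972796,   0.        , 278.69371956],
       [  0.        , 506.17972796, 211.40094899],
       [  0.        ,   0.        ,   1.        ]]), 'extrinsics': array([[-0.83225868, -0.40661171,  0.37684533,  1.1968969 ],
       [ 0.55429182, -0.6229366 ,  0.55200595,  0.87382437],
       [ 0.01029866,  0.66829403,  0.74382594,  1.31840508],
       [ 0.        ,  0.        ,  0.        ,  1.        ]])}
```

View pics/top0.png

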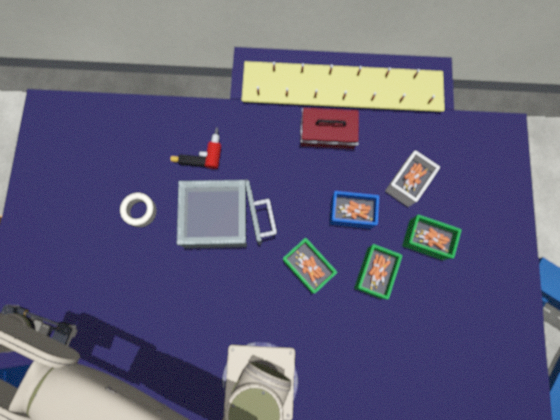

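View pics/scene0.png

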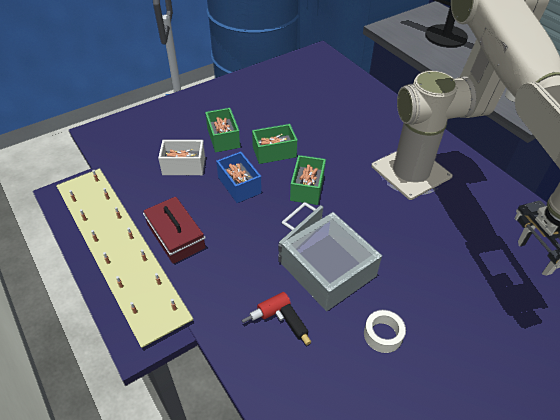

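Top view: the blue bin is at (355,209), the locker at (213,213), the door is ajar with its handle at (264,218), and the drill is at (205,152) with the tape at (137,209). The look-alikes are two green bins at (310,265) and (380,271), another green at (434,238), and a white one at (414,177). Only the bin at (355,209) is blue, so it is the target. The red toolbox at (330,127) is unrelated.

Run:
```python
from h import *
for n in ("top","scene"):
    im=cv2.imread(f"pics/{n}0.png"); d=np.load(f"{n}0.npy"); P=world(n,d)
    hsv=cv2.cvtColor(im,cv2.COLOR_BGR2HSV)
    z=P[...,2]; 
    print(n,"bench z",np.median(z[(abs(P[...,0]-.5)<.3)&(abs(P[...,1])<.4)]))
    x,y=P[...,0],P[...,1]
    def rep(name,m):
        q=P[m]
        if len(q)<5: print(name,len(q));return
        r=cv2.minAreaRect((q[:,:2]*1000).astype(np.float32)); print(name,len(q),"rect",np.round(r[0]),np.round(r[1]),round(r[2],1),"z",np.round(np.percentile(q[:,2],[5,50,95]),3), np.round(cv2.boxPoints(r)).tolist())
    reg=(x>.3)&(x<.9)&(y>-.45)&(y<.5)
    blue=(hsv[...,0]>100)&(hsv[...,0]<115)&(hsv[...,1]>150)&(hsv[...,2]>110)&reg
    rep("bin rim",blue&(z>.075)&(z<.095)); rep("bin all",blue&(z>.01)&(z<.095))
    loc=reg&(z>.098)&(z<.113)&(y>-.0)
    rep("locker roof",loc)
    gr=reg&(hsv[...,1]<60)&(z>.09)&(z<.104)&(y>-.1)&(y<.15); rep("door top?",gr)
    h=reg&(hsv[...,1]<60)&(z>.075)&(z<.095)&(y>-.12)&(y<.1)&(hsv[...,2]>150);rep("handle?",h)
    vv,uu=np.where(h); 
    if n=="top":
        for r in range(180,250,6):
            print(r,[(c,*np.round(P[r,c]*1000).astype(int)) for c in range(238,280,3) if z[r,c]>.03])
cv2.imwrite("pics/crop.png",cv2.resize(cv2.imread("pics/top0.png")[165:290,170:400],None,fx=3.4,fy=3.4,interpolation=cv2.INTER_CUBIC))
```

```text
top bench z 0.0009529675910314728
bin rim 306 rect [ 576. -291.] [151. 103.] 87.1 z [0.076 0.084 0.089] [[521.0, -363.0], [623.0, -369.0], [631.0, -218.0], [528.0, -212.0]]
bin all 432 rect [ 576. -291.] [152. 102.] 86.8 z [0.057 0.082 0.088] [[520.0, -363.0], [623.0, -369.0], [631.0, -218.0], [529.0, -212.0]]
locker roof 4279 rect [536. 165.] [211. 271.] 4.0 z [0.1   0.104 0.109] [[421.0, 293.0], [440.0, 23.0], [650.0, 37.0], [631.0, 307.0]]
door top? 800 rect [544.  67.] [215. 174.] 3.3 z [0.092 0.102 0.104] [[432.0, 147.0], [442.0, -26.0], [657.0, -14.0], [647.0, 159.0]]
handle? 200 rect [661.  10.] [143. 407.] 78.4 z [0.083 0.089 0.094] [[448.0, -18.0], [846.0, -101.0], [875.0, 39.0], [476.0, 121.0]]
180 [(247, np.int64(651), np.int64(79), np.int64(97))]
186 [(238, np.int64(626), np.int64(108), np.int64(104)), (241, np.int64(626), np.int64(97), np.int64(108)), (244, np.int64(627), np.int64(87), np.int64(106)), (247, np.int64(629), np.int64(78), np.int64(101))]
192 [(238, np.int64(606), np.int64(106), np.int64(104)), (241, np.int64(606), np.int64(96), np.int64(104)), (244, np.int6
[... 2529 characters left out ...]
ch z 0.0040107663168167385
bin rim 276 rect [ 580. -291.] [161. 105.] 86.6 z [0.076 0.085 0.09 ] [[523.0, -369.0], [628.0, -375.0], [638.0, -214.0], [532.0, -208.0]]
bin all 998 rect [ 580. -290.] [162. 106.] 87.8 z [0.017 0.06  0.088] [[524.0, -369.0], [630.0, -374.0], [637.0, -211.0], [530.0, -207.0]]
locker roof 4351 rect [540. 155.] [217. 296.] 4.8 z [0.101 0.107 0.111] [[420.0, 293.0], [445.0, -2.0], [660.0, 17.0], [636.0, 311.0]]
door top? 501 rect [549.  74.] [215. 173.] 8.3 z [0.091 0.101 0.104] [[430.0, 144.0], [455.0, -28.0], [668.0, 4.0], [644.0, 175.0]]
handle? 128 rect [532.  10.] [122.  50.] 14.3 z [0.086 0.09  0.094] [[466.0, 19.0], [479.0, -29.0], [597.0, 1.0], [585.0, 49.0]]
```

View pics/crop.png

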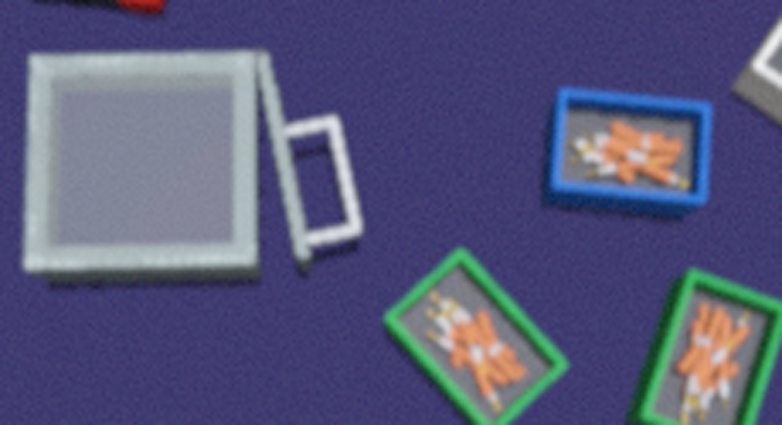

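The crop confirms the target: the blue bin is at crop (632,148), and the door is slightly ajar with its U-handle at crop (325,180). Next I fit the locker, door and bar precisely from both views.

Run:
```python
from h import *
for n in ("top","scene"):
    im=cv2.imread(f"pics/{n}0.png"); d=np.load(f"{n}0.npy"); P=world(n,d); x,y,z=[P[...,i]*1000 for i in range(3)]
    hsv=cv2.cvtColor(im,cv2.COLOR_BGR2HSV); g=hsv[...,1]<70
    if n=="scene": z=z-1
    m=(z>97)&(z<115)&(x>400)&(x<680)&(y>100)&(y<330)
    q=np.c_[x[m],y[m]].astype(np.float32)
    r=cv2.minAreaRect(q); print(n,"roof part",np.round(r[0]),np.round(r[1]),r[2],np.round(cv2.boxPoints(r)).tolist())
    # front edge line of locker candidates & door top: print y extents in x bins
    m=(z>93)&(z<115)&g&(x>430)&(x<670)&(y>10)&(y<110)
    for xb in range(440,660,20):
        k=m&(abs(x-xb)<8); ys=np.sort(y[k]); 
        if len(ys)<2: continue
        gp=np.argmax(np.diff(ys)); print(xb, "door",ys[0].round(),ys[gp].round(),"| locker front",ys[gp+1].round(),"|",len(ys))
    m=(z>72)&(z<97)&(x>455)&(x<600)&(y>-40)&(y<10)
    pts=np.c_[x[m],y[m]].astype(np.float32); l=cv2.fitLine(pts,cv2.DIST_HUBER,0,.01,.01).ravel(); print("bar",len(pts),l.round(3),pts.min(0),pts.max(0),"z",np.median(z[m]))
```

```text
top roof part [533. 197.] [211. 205.] 3.8426549434661865 [[421.0, 293.0], [435.0, 88.0], [645.0, 102.0], [632.0, 307.0]]
440 door 27.0 30.0 | locker front 75.0 | 52
460 door 24.0 37.0 | locker front 76.0 | 70
480 door 32.0 42.0 | locker front 77.0 | 66
500 door 36.0 47.0 | locker front 78.0 | 63
520 door 41.0 55.0 | locker front 80.0 | 65
540 door 45.0 59.0 | locker front 81.0 | 59
560 door 53.0 64.0 | locker front 83.0 | 55
580 door 38.0 38.0 | locker front 57.0 | 53
600 door 62.0 73.0 | locker front 85.0 | 54
620 door 67.0 81.0 | locker front 87.0 | 48
640 door 75.0 88.0 | locker front 92.0 | 41
bar 130 [ 9.79000e-01  2.03000e-01  5.28098e+02 -7.43600e+00] [467.47723  -24.254889] [587.18475    8.731898] z 88.6958192984243
scene roof part [537. 198.] [216. 208.] 3.4650211334228516 [[422.0, 295.0], [435.0, 88.0], [651.0, 101.0], [638.0, 308.0]]
440 door 27.0 27.0 | locker front 72.0 | 31
460 door 22.0 37.0 | locker front 73.0 | 66
480 door 11.0 44.0 | locker front 73.0 | 60
500 door 33.0 47.0 | locker front 73.0 | 63
520 door 39.0 54.0 | locker front 77.0 | 64
540 door 45.0 60.0 | locker front 77.0 | 60
560 door 52.0 66.0 | locker front 80.0 | 56
580 door 26.0 29.0 | locker front 55.0 | 63
600 door 61.0 73.0 | locker front 82.0 | 55
620 door 64.0 64.0 | locker front 68.0 | 48
640 door 72.0 82.0 | locker front 85.0 | 51
bar 115 [ 9.76000e-01  2.17000e-01  5.33237e+02 -6.14100e+00] [469.1245   -27.693455] [592.5769     9.658744] z 89.23125735103955
```

Both views agree:

| Item | Value |
|---|---|
| Mouth | about (542, 80) mm |
| Locker yaw | 93.7° |
| Hinge | about (647, 87) mm |
| Door angle | about 0.19 rad |
| Grip bar centre | about (531, -7) mm, z about 87 mm |

The bar prediction from the hinge geometry matches the measurement. I'll move above the bar with a -150° turn.

>>> {"api": "send_rows", "payload": {
  "plan": [
    [[0.4, 0.62, -0.975, 0, -0.8333], [0.4, 0.62, -0.975, 0, -0.8333], [0.4, 0.62, -0.975, 0, -0.8333], [0.4, 0.62, -0.975, 0, -0.8333], [0.4, 0.62, -0.975, 0, -0.8333], [0.4, 0.62, -0.975, 0, -0.8333], [0.4, 0.62, -0.975, 0, -0.8333], [0.4, 0.62, -0.975, 0, -0.8333]]
  ],
  "force": 15
}}

```text
t: 0.77
tool_pos: [0.2841, 0.3822, 0.2355]
orientation: [1.709, 2.636, -0.0]
force: [-0.5, -0.2, 0.1]
opening: 0.044
gripper_force: 0.0
```

>>> {"api": "send_rows", "payload": {
  "plan": [
    [[0.4, 0.62, -0.975, 0, -0.8333], [0.4, 0.62, -0.975, 0, -0.8333], [0.4, 0.62, -0.975, 0, -0.8333], [0.4, 0.62, -0.975, 0, -0.8333], [0.4, 0.62, -0.975, 0, -0.8333], [0.4, 0.62, -0.975, 0, -0.8333], [0.4, 0.62, -0.975, 0, -0.8333], [0.4, 0.62, -0.975, 0, -0.8333]]
  ]
}}

```text
t: 1.43
tool_pos: [0.4078, 0.1878, 0.2353]
orientation: [-2.658, -1.673, 0.001]
force: [0.0, 1.1, 1.3]
opening: 0.0283
gripper_force: 0.0
```

>>> {"api": "send_rows", "payload": {
  "plan": [
    [[0.4, 0.62, -0.975, 0, -0.8333], [0.4, 0.62, -0.975, 0, -0.8333], [0.4, 0.62, -0.975, 0, -0.8333], [0.4, 0.62, -0.975, 0, -0.8333], [0.4, 0.62, -0.975, 0, -0.8333], [0.4, 0.62, -0.975, 0, -0.8333], [0.4, 0.62, -0.975, 0, -0.8333], [0.4, 0.62, -0.975, 0, -0.8333], [0.4, 0.62, -0.975, 0, -0.8333], [0.4, 0.62, -0.975, 0, -0.8333]]
  ]
}}

```text
t: 2.27
tool_pos: [0.531, -0.0051, 0.2354]
orientation: [-3.114, -0.414, 0.001]
force: [1.4, 0.5, 0.2]
opening: 0.0278
gripper_force: 0.0
```

```bash
cat >> h.py <<'E'
from scipy.spatial.transform import Rotation as Ro
def wworld():
    s=telemetry.read_state(); im,d=viewer.read_camera("wrist"); c=viewer.calibration("wrist"); K=np.array(c["camera_matrix"]); H=np.array(c["hand_eye"])
    T=np.eye(4); T[:3,:3]=Ro.from_rotvec(s["orientation"]).as_matrix(); T[:3,3]=s["tool_pos"]; T=T@H
    v,u=np.mgrid[0:d.shape[0],0:d.shape[1]]
    p=np.stack([(u-K[0,2])/K[0,0]*d,-(v-K[1,2])/K[1,1]*d,-d],-1)
    P=(p@T[:3,:3].T+T[:3,3])*1000; P[d==0]=-999
    return im,P
E
python3 - <<'E'
from h import *
im,P=wworld(); cv2.imwrite("pics/w1.png",im)
x,y,z=P[...,0],P[...,1],P[...,2]
m=(z>72)&(z<95)&(x>465)&(x<600)&(y>-40)&(y<12)
q=P[m]; print(len(q), np.percentile(q,[2,50,98],axis=0).round() if len(q) else 0)
if len(q)>9: print(cv2.fitLine(q[:,:2].astype(np.float32),cv2.DIST_HUBER,0,.01,.01).ravel())
E
```

```text
1318 [[474. -24.  86.]
 [530.  -7.  89.]
 [590.  10.  91.]]
[ 9.7644150e-01  2.1578236e-01  5.3661542e+02 -7.0389404e+00]
```

View pics/w1.png

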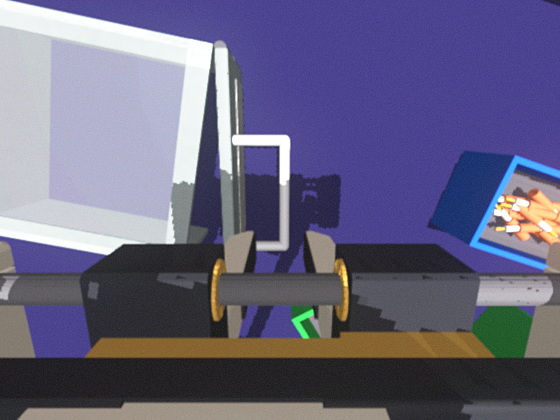

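The wrist view shows the grip bar at x≈284, rows 140–245, midway between the fingertips at (238,240) and (320,240). It measures (530, -7, top 89), so I descend over it.

>>> {"api": "send_rows", "payload": {
  "plan": [
    [[0.4, 0, -0.01, -0.4, 0], [0.4, 0, -0.01, -0.6, 0], [0.4, 0, -0.01, -0.76, 0], [0.4, 0, -0.01, -0.76, 0], [0.5, 0, -0.01, -0.76, 0], [0.5, 0, -0.01, -0.76, 0], [0.5, 0, -0.01, -0.76, 0]]
  ]
}}

```text
t: 2.9
tool_pos: [0.5327, -0.0081, 0.086]
orientation: [3.115, 0.403, 0.004]
force: [0.6, 0.3, -0.3]
opening: 0.0236
gripper_force: 0.0
```

Run:
```python
import numpy as np
H=np.array([647,87.]);L=np.radians(93.7)
def grip(th):
    a=L+th; ex=np.array([np.cos(a),np.sin(a)]); ey=np.array([-ex[1],ex[0]])
    return H-135*(-ey)*1-62*ex if False else H+135*ey-62*ex
g0=grip(.19);print(g0)
for k,th in enumerate(np.linspace(.19,1.40,21)): 
    dd=grip(th)-g0; print(round(th,3),(dd/200).round(3),round(np.degrees(th-.19)/60,3))
```

```text
[531.96491543  -6.99962404]
0.19 [0. 0.] 0.0
0.25 [ 0.029 -0.034] 0.058
0.311 [ 0.061 -0.066] 0.116
0.372 [ 0.094 -0.096] 0.173
0.432 [ 0.129 -0.124] 0.231
0.492 [ 0.166 -0.15 ] 0.289
0.553 [ 0.204 -0.174] 0.347
0.613 [ 0.244 -0.195] 0.404
0.674 [ 0.285 -0.214] 0.462
0.734 [ 0.327 -0.23 ] 0.52
0.795 [ 0.369 -0.244] 0.578
0.855 [ 0.413 -0.255] 0.636
0.916 [ 0.457 -0.263] 0.693
0.976 [ 0.502 -0.269] 0.751
1.037 [ 0.546 -0.272] 0.809
1.098 [ 0.591 -0.273] 0.867
1.158 [ 0.636 -0.27 ] 0.924
1.218 [ 0.681 -0.265] 0.982
1.279 [ 0.725 -0.257] 1.04
1.34 [ 0.769 -0.247] 1.098
1.4 [ 0.812 -0.234] 1.155
```

>>> {"api": "send_rows", "payload": {
  "plan": [
    [[0.5, 0.03, -0.035, 0, 0.06], [0.5, 0.06, -0.065, 0, 0.115], [0.5, 0.095, -0.095, 0, 0.175], [0.5, 0.13, -0.125, 0, 0.23], [0.5, 0.165, -0.15, 0, 0.29], [0.5, 0.205, -0.175, 0, 0.345], [0.5, 0.245, -0.195, 0, 0.405], [0.5, 0.285, -0.215, 0, 0.46], [0.5, 0.327, -0.23, 0, 0.52], [0.5, 0.37, -0.245, 0, 0.58], [0.5, 0.413, -0.255, 0, 0.635]]
  ]
}}

```text
t: 3.82
tool_pos: [0.6165, -0.0597, 0.0876]
orientation: [2.809, 1.4, 0.007]
force: [-1.1, 1.2, -0.5]
opening: 0.0234
gripper_force: 0.5
```

>>> {"api": "send_rows", "payload": {
  "plan": [
    [[0.5, 0.044, -0.008, 0, 0.058], [0.5, 0.089, -0.014, 0, 0.116], [0.5, 0.133, -0.017, 0, 0.174], [0.5, 0.178, -0.018, 0, 0.232], [0.5, 0.223, -0.015, 0, 0.289], [0.5, 0.268, -0.01, 0, 0.347], [0.5, 0.312, -0.002, 0, 0.405], [0.5, 0.356, 0.008, 0, 0.463], [0.5, 0.4, 0.021, 0, 0.52], [0.5, 0.43, 0.032, 0, 0.57], [0.5, 0.43, 0.032, 0, 0.57], [0.5, 0.43, 0.032, 0, 0.57]]
  ]
}}

```text
t: 4.82
tool_pos: [0.7018, -0.0531, 0.0868]
orientation: [2.279, 2.158, 0.004]
force: [0.9, -0.2, 0.7]
opening: 0.0232
gripper_force: 0.0
```

Run:
```python
from h import *
im,d=viewer.read_camera("scene"); cv2.imwrite("pics/scene1.png",im)
```

```text
(no output)
```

View pics/scene1.png

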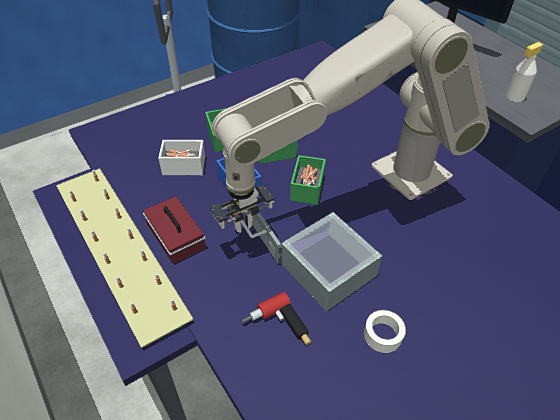

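The door stands wide open at about 1.38 rad, near (270,240), and the other objects are unmoved. I'll lift off and move to the bin's far end wall.

>>> {"api": "send_rows", "payload": {
  "plan": [
    [[0.4, 0, 0, 0.2, 0], [0.4, 0, 0, 0.4, 0], [0.4, 0, 0, 0.6, 0], [0.4, 0, 0, 0.75, 0], [0.2, -0.32, -0.775, 0.75, -0.746], [0.2, -0.32, -0.775, 0.75, -0.746], [0.2, -0.32, -0.775, 0.75, -0.746], [0.2, -0.32, -0.775, 0.75, -0.746], [0.2, -0.32, -0.775, 0.75, -0.746], [0.2, -0.32, -0.775, 0.75, -0.746], [0.2, -0.32, -0.775, 0.75, -0.746]]
  ]
}}

```text
t: 5.78
tool_pos: [0.6352, -0.2097, 0.235]
orientation: [2.937, 1.113, 0.002]
force: [0.3, 0.9, -0.6]
opening: 0.0372
gripper_force: 0.0
```

>>> {"api": "send_rows", "payload": {
  "plan": [
    [[0.2, -0.32, -0.775, 0, -0.746], [0.2, -0.32, -0.775, 0, -0.746], [0.2, -0.32, -0.775, 0, -0.746], [0.2, -0.32, -0.775, 0, -0.746], [0.2, -0.32, -0.775, 0, -0.746], [0.2, -0.32, -0.775, 0, -0.746], [0.2, -0.32, -0.775, 0, -0.746], [0.2, -0.32, -0.775, 0, -0.746], [0.2, -0.32, -0.775, 0, -0.746]]
  ]
}}

```text
t: 6.53
tool_pos: [0.5718, -0.3633, 0.2345]
orientation: [3.14, -0.071, 0.001]
force: [-0.2, 0.8, -0.8]
opening: 0.0375
gripper_force: 0.0
```

Run:
```python
from h import *
print(telemetry.read_state()["tool_pos"])
im,P=wworld(); cv2.imwrite("pics/w2.png",im)
hsv=cv2.cvtColor(im,cv2.COLOR_BGR2HSV)
x,y,z=P[...,0],P[...,1],P[...,2]
reg=(x>480)&(x<680)&(y>-400)&(y<-180)
b=reg&(hsv[...,0]>100)&(hsv[...,0]<115)&(hsv[...,1]>150)&(z>78)&(z<95)
r=cv2.minAreaRect(P[b][:,:2].astype(np.float32)); print("wrist rim",b.sum(),r,cv2.boxPoints(r).round().tolist(),np.median(z[b]))
im,d=viewer.read_camera("top"); P=world("top",d)*1000; x,y,z=P[...,0],P[...,1],P[...,2]
# door top in top view
im0=np.load("top0.npy"); Q=world("top",im0)*1000
m=(Q[...,0]>535)&(Q[...,0]<620)&(Q[...,1]>-355)&(Q[...,1]<-225); 
for yy in range(-355,-225,10):
    k=m&(abs(Q[...,1]-yy)<6)&(abs(Q[...,0]-577)<25); print(yy,Q[k][:,2].max().round() if k.any() else None,end="; ")
m=(z>90)&(z<108)&(y<65)&(y>-160)&(x>560)&(x<720); q=P[m][:,:2].astype(np.float32); print("door",len(q),cv2.minAreaRect(q) if len(q)>5 else 0, cv2.fitLine(q,cv2.DIST_HUBER,0,.01,.01).ravel() if len(q)>5 else 0)
```

```text
[ 0.5717881  -0.36329153  0.23454944]
wrist rim 1610 ((578.956787109375, -290.6781921386719), (150.34762573242188, 100.43318939208984), 87.02263641357422) [[525.0, -363.0], [625.0, -368.0], [633.0, -218.0], [533.0, -213.0]] 84.924295885524
-355 40.0; -345 67.0; -335 71.0; -325 70.0; -315 68.0; -305 68.0; -295 68.0; -285 68.0; -275 67.0; -265 67.0; -255 65.0; -245 63.0; -235 51.0; door 258 ((665.9127197265625, -31.724685668945312), (185.85665893554688, 65.74422454833984), 84.1469497680664) [ 9.4208710e-02  9.9555248e-01  6.4015631e+02 -3.0697435e+01]
```

View pics/w2.png

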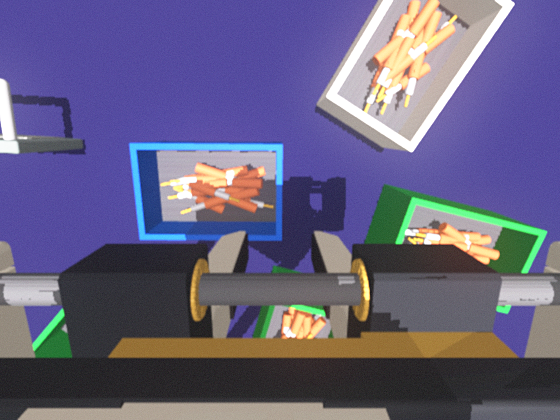

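The bin's end wall is at (278,190), between the fingers. The wrist measurement gives a 150×100 rim at z=85, bin centre (579, -291) and yaw 87°. The fasteners reach about 71 mm high, so I'll grip the rim shallowly with the fingertips at 73 mm.

>>> {"api": "send_rows", "payload": {
  "plan": [
    [[0.57, 0.017, 0.003, -0.2, -0.005], [0.57, 0.017, 0.003, -0.4, -0.005], [0.57, 0.017, 0.003, -0.55, -0.005], [0.57, 0.017, 0.003, -0.65, -0.005], [0.57, 0.017, 0.003, -0.722, -0.005], [0.57, 0.017, 0.003, -0.722, -0.005], [1, 0.017, 0.003, -0.722, -0.005], [1, 0.017, 0.003, -0.722, -0.005], [1, 0.017, 0.003, -0.722, -0.005], [1, 0.017, 0.003, -0.722, -0.005], [1, 0.017, 0.003, -0.722, -0.005]]
  ],
  "force": 25
}}

```text
t: 7.55
tool_pos: [0.5768, -0.3635, 0.0921]
orientation: [3.138, -0.08, 0.006]
force: [-0.4, 0.3, 7.4]
opening: 0.0053
gripper_force: 25.0
```

>>> {"api": "send_rows", "payload": {
  "plan": [
    [[1, -0.005, 0.03, 0, 0.04], [1, -0.01, 0.08, 0, 0.08], [1, -0.015, 0.15, 0, 0.11], [1, -0.02, 0.25, 0, 0.11], [1, -0.03, 0.35, 0, 0.11], [1, -0.04, 0.45, 0, 0.11], [1, -0.05, 0.55, 0, 0.11], [1, -0.06, 0.65, 0, 0.11], [1, -0.065, 0.75, 0, 0.11], [1, -0.075, 0.85, 0, 0.11], [1, -0.08, 0.93, 0, 0.11], [1, -0.085, 1.0, 0, 0.11], [1, -0.085, 1.0, 0, 0.11]]
  ]
}}

```text
t: 8.63
tool_pos: [0.5601, -0.1612, 0.092]
orientation: [3.139, 0.103, 0.007]
force: [-0.7, 6.8, 9.2]
opening: 0.0057
gripper_force: 25.0
```

```bash
cat > w.py <<'E'
from h import *
s=telemetry.read_state(); print(s["t"],s["tool_pos"],s["orientation"],s["force"])
M=np.array([542.5,80]);L=np.radians(93.7)
def binfit(n):
    if n=="wrist": im,P=wworld()
    else:
        im,d=viewer.read_camera(n); P=world(n,d)*1000
    hsv=cv2.cvtColor(im,cv2.COLOR_BGR2HSV); x,y,z=P[...,0],P[...,1],P[...,2]
    b=(x>440)&(x<680)&(y>-420)&(y<300)&(hsv[...,0]>100)&(hsv[...,0]<115)&(hsv[...,1]>140)&(hsv[...,2]>90)&(z>76)&(z<96)
    if b.sum()<9: print(n,b.sum()); return
    r=cv2.minAreaRect(P[b][:,:2].astype(np.float32)); dd=np.array(r[0])-M; ex=np.array([np.cos(L),np.sin(L)])
    B=np.c_[(cv2.boxPoints(r)-M)@ex,(cv2.boxPoints(r)-M)@np.array([-ex[1],ex[0]])]
    print(n,b.sum(),np.round(r[0]),np.round(r[1]),round(r[2],1),"mouth frame ctr",B.mean(0).round(),"box",B.round().tolist(),np.median(z[b]))
for n in ("wrist","top"): binfit(n)
E
python3 w.py
```

```text
8.6333 [ 0.5600522  -0.16122272  0.09203688] [3.13857285 0.10316428 0.00673843] [-0.66689077  6.75421181  9.21578964]
wrist 4491 [554. -89.] [101. 151.] 3.8 mouth frame ctr [-169.   -0.] box [[-94.0, 50.0], [-245.0, 50.0], [-245.0, -51.0], [-94.0, -51.0]] 83.58666734006698
top 171 [551. -89.] [101. 150.] 3.7 mouth frame ctr [-169.    3.] box [[-94.0, 53.0], [-244.0, 53.0], [-244.0, -48.0], [-94.0, -48.0]] 83.5626874648865
```

>>> {"api": "send_rows", "payload": {
  "plan": [
    [[1, -0.003, 0.04, 0, 0], [1, -0.006, 0.1, 0, 0], [1, -0.012, 0.19, 0, 0], [1, -0.018, 0.28, 0, 0], [1, -0.024, 0.37, 0, 0], [1, -0.03, 0.46, 0, 0], [1, -0.036, 0.55, 0, 0], [1, -0.042, 0.64, 0, 0], [1, -0.048, 0.73, 0, 0], [1, -0.053, 0.82, 0, 0], [1, -0.059, 0.91, 0, 0], [1, -0.065, 1.0, 0, 0], [1, -0.065, 1.0, 0, 0], [1, -0.065, 1.0, 0, 0]]
  ]
}}

```text
t: 9.9
tool_pos: [0.5472, 0.0395, 0.092]
orientation: [-3.138, -0.103, -0.008]
force: [-1.2, 7.2, 8.3]
opening: 0.0057
gripper_force: 25.0
```

```bash
python3 w.py
```

```text
9.9 [0.5472051  0.0395138  0.09198376] [-3.13803238 -0.10337664 -0.00759815] [-1.17745713  7.15515125  8.32263399]
wrist 2441 [545.  60.] [100.  48.] 4.1 mouth frame ctr [-20.  -1.] box [[4.0, 49.0], [-44.0, 49.0], [-43.0, -51.0], [5.0, -51.0]] 85.20367350705821
top 37 [508.  56.] [31. 37.] 4.0 mouth frame ctr [-22.  36.] box [[-3.0, 52.0], [-40.0, 51.0], [-40.0, 21.0], [-3.0, 21.0]] 84.57548977213558
```

The grip slide worked: the bin's rear edge is 43 mm outside the front plane, and it is straight and centred. Now I release, back off and push it flush with closed fingers.

>>> {"api": "send_rows", "payload": {
  "plan": [
    [[0.57, 0, 0, 0, 0], [0.57, 0, 0, 0, 0], [0.57, 0, 0, 0, 0], [0.57, 0, 0, 0.1, 0], [0.57, 0, 0, 0.2, 0], [0.57, 0.005, -0.1, 0.2, 0], [1, 0.005, -0.2, 0.2, 0], [1, 0.005, -0.2, 0.1, 0], [1, 0.005, -0.2, 0, 0], [1, 0.005, -0.2, -0.1, 0], [1, 0.005, -0.2, -0.16, 0], [1, 0.005, -0.2, -0.16, 0], [1, 0.005, -0.2, -0.16, 0]]
  ]
}}

```text
t: 11.08
tool_pos: [0.5457, -0.0026, 0.0568]
orientation: [-3.14, -0.101, 0.003]
force: [-0.2, 0.4, 0.7]
opening: 0.0006
gripper_force: 0.0
```

```bash
python3 w.py
```

```text
11.0833 [ 0.54569628 -0.00260114  0.05677904] [-3.13988182e+00 -1.00922346e-01  2.82208635e-03] [-0.16875827  0.38002526  0.74133404]
wrist 3672 [576.  68.] [37. 60.] 3.4 mouth frame ctr [-14. -33.] box [[16.0, -14.0], [-44.0, -14.0], [-44.0, -51.0], [16.0, -51.0]] 85.04082970114925
top 33 [505.  56.] [24. 37.] 3.7 mouth frame ctr [-22.  39.] box [[-3.0, 51.0], [-40.0, 51.0], [-40.0, 28.0], [-3.0, 28.0]] 83.96168344992194
```

>>> {"api": "send_rows", "payload": {
  "plan": [
    [[1, -0.003, 0.05, 0, 0], [1, -0.006, 0.1, 0, 0], [1, -0.01, 0.14, 0, 0], [1, -0.013, 0.18, 0, 0], [1, -0.016, 0.22, 0, 0], [1, -0.018, 0.255, 0, 0], [1, -0.018, 0.255, 0, 0], [1, -0.018, 0.255, 0, 0]]
  ]
}}

```text
t: 11.85
tool_pos: [0.5427, 0.0495, 0.0575]
orientation: [-3.14, -0.103, -0.0]
force: [-1.6, 0.5, 0.1]
opening: 0.0003
gripper_force: 0.0
```

```bash
python3 w.py
```

```text
11.85 [0.5426858  0.04954574 0.05750474] [-3.13952552e+00 -1.03221803e-01 -4.85824054e-04] [-1.56731396  0.5266484   0.14937917]
wrist 1747 [575.  78.] [37. 19.] 3.7 mouth frame ctr [ -4. -32.] box [[6.0, -14.0], [-13.0, -14.0], [-13.0, -51.0], [6.0, -51.0]] 85.08827553239692
top 12 [501.  70.] [18.  7.] 3.4 mouth frame ctr [-7. 42.] box [[-3.0, 51.0], [-10.0, 51.0], [-10.0, 33.0], [-4.0, 33.0]] 83.53515438404958
```

>>> {"api": "send_rows", "payload": {
  "plan": [
    [[1, -0.001, 0.02, 0, 0], [1, -0.002, 0.04, 0, 0], [1, -0.003, 0.053, 0, 0], [1, -0.003, 0.053, 0, 0], [1, -0.003, 0.053, 0, 0]]
  ]
}}

```text
t: 12.37
tool_pos: [0.542, 0.0594, 0.0571]
orientation: [-3.14, -0.101, 0.0]
force: [-0.0, 0.3, 0.2]
opening: 0.0004
gripper_force: 0.2
```

```bash
python3 w.py
python3 - <<'E'
from h import *
im,P=wworld(); cv2.imwrite("pics/w3.png",im)
E
```

```text
12.3667 [0.54200421 0.05939643 0.05711763] [-3.13954941e+00 -1.01293084e-01  3.67103194e-04] [-0.04396312  0.33723465  0.15173999]
wrist 1318 [575.  81.] [37.  6.] 3.6 mouth frame ctr [ -1. -32.] box [[2.0, -14.0], [-4.0, -14.0], [-4.0, -51.0], [2.0, -51.0]] 85.10162913194088
top 0
```

View pics/w3.png

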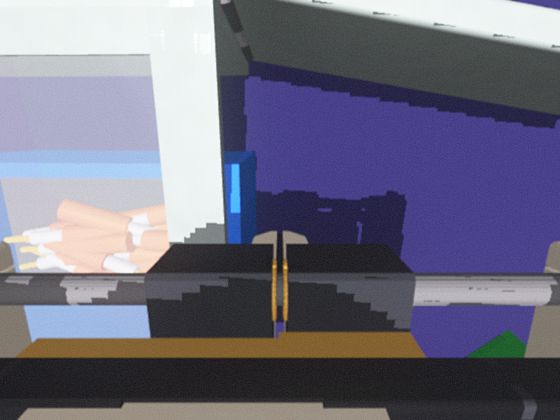

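The bin is inside and straight; its blue rear face, near (235,190), is almost flush with the front plane. I'll retreat and return above the handle.

>>> {"api": "send_rows", "payload": {
  "plan": [
    [[1, 0.01, -0.15, 0, 0], [1, 0.02, -0.3, 0.1, 0], [0.4, 0.02, -0.3, 0.3, 0], [0.4, 0.02, -0.3, 0.5, 0.1], [0.4, 0.02, -0.3, 0.7, 0.22], [0.4, 0.02, -0.3, 0.89, 0.34], [0.4, 0.02, -0.3, 0.89, 0.46], [0.4, 0.02, -0.3, 0.89, 0.583], [0.4, 0.02, -0.3, 0.89, 0.583]]
  ]
}}

```text
t: 13.27
tool_pos: [0.5466, -0.0009, 0.2365]
orientation: [2.961, 1.049, 0.003]
force: [0.0, -0.9, -0.3]
opening: 0.0275
gripper_force: 0.0
```

>>> {"api": "send_rows", "payload": {
  "plan": [
    [[0.4, 0.78, -0.262, 0, 0.802], [0.4, 0.78, -0.262, 0, 0.802], [0.4, 0.78, -0.262, 0, 0.802], [0.4, 0.78, -0.262, 0, 0.802], [0.4, 0.78, -0.262, 0, 0.802], [0.4, 0.78, -0.262, 0, 0.802], [0.4, 0.78, -0.262, 0, 0.802], [0.4, 0.78, -0.262, 0, 0.802], [0.4, 0.78, -0.262, 0, 0.802], [0.4, 0.78, -0.262, 0, 0.802]]
  ]
}}

```text
t: 14.1
tool_pos: [0.7019, -0.0532, 0.2349]
orientation: [-2.288, -2.152, 0.0]
force: [0.4, 0.4, -0.1]
opening: 0.0279
gripper_force: 0.0
```

Run:
```python
from h import *
s=telemetry.read_state(); print(s["tool_pos"],s["orientation"])
im,P=wworld(); cv2.imwrite("pics/w4.png",im)
x,y,z=P[...,0],P[...,1],P[...,2]
m=(z>76)&(z<94)&(x>680)&(x<725)&(y>-130)&(y<20)
q=P[m]; print(len(q), np.percentile(q,[2,50,98],axis=0).round())
print(cv2.fitLine(q[:,:2].astype(np.float32),cv2.DIST_HUBER,0,.01,.01).ravel())
```

```text
[ 0.70187854 -0.05319955  0.23493743] [-2.28782260e+00 -2.15234910e+00  3.62939138e-04]
1374 [[ 681. -110.   86.]
 [ 697.  -43.   89.]
 [ 706.    5.   91.]]
[ 7.5560205e-02  9.9714124e-01  6.9675323e+02 -5.0230309e+01]
```

View pics/w4.png

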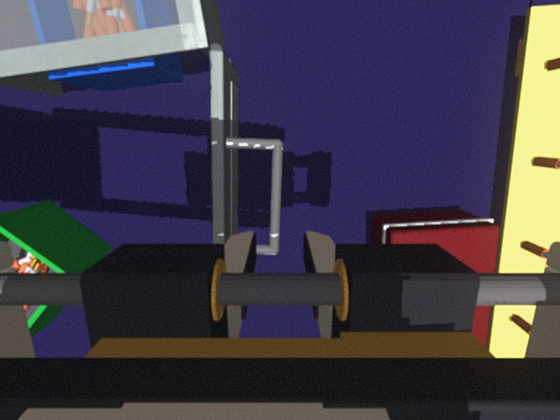

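Bar is at about (697, -50), between the fingers with its line at column 277. I'll descend with a small x correction and compute the closing arc.

>>> {"api": "send_rows", "payload": {
  "plan": [
    [[0.4, -0.02, 0, -0.2, 0], [0.4, -0.02, 0, -0.4, 0], [0.4, -0.02, 0, -0.6, 0], [0.4, -0.02, 0, -0.74, 0], [0.5, -0.02, 0, -0.74, 0], [0.5, -0.02, 0, -0.74, 0], [0.5, -0.02, 0, -0.74, 0]]
  ]
}}

```text
t: 14.73
tool_pos: [0.6995, -0.0535, 0.0901]
orientation: [2.282, 2.155, 0.003]
force: [-0.5, -0.6, 1.0]
opening: 0.0235
gripper_force: 0.0
```

Run:
```python
import numpy as np
H=np.array([647,87.]);L=np.radians(93.7)
def grip(th):
    a=L+th; ex=np.array([np.cos(a),np.sin(a)]); ey=np.array([-ex[1],ex[0]])
    return H+135*ey-62*ex
for A,B,n in((1.39,.65,13),(.65,-.05,13)):
    print(grip(A),grip(B))
    for th in np.linspace(A,B,n)[1:]:
        print(((grip(th)-grip(A))/200).round(3),round(np.degrees(th-A)/60,3))
```

```text
[692.92746874 -54.27868776] [585.65348032 -48.29820591]
[-0.044 -0.013] -0.059
[-0.089 -0.023] -0.118
[-0.134 -0.03 ] -0.177
[-0.179 -0.035] -0.236
[-0.225 -0.036] -0.294
[-0.271 -0.035] -0.353
[-0.317 -0.031] -0.412
[-0.362 -0.025] -0.471
[-0.407 -0.015] -0.53
[-0.451 -0.003] -0.589
[-0.494  0.012] -0.648
[-0.536  0.03 ] -0.707
[585.65348032 -48.29820591] [512.9180964   23.03873729]
[-0.039  0.019] -0.056
[-0.077  0.04 ] -0.111
[-0.113  0.064] -0.167
[-0.148  0.089] -0.223
[-0.182  0.117] -0.279
[-0.213  0.146] -0.334
[-0.243  0.177] -0.39
[-0.272  0.21 ] -0.446
[-0.298  0.245] -0.501
[-0.322  0.281] -0.557
[-0.344  0.318] -0.613
[-0.364  0.357] -0.668
```

>>> {"api": "send_rows", "payload": {
  "plan": [
    [[0.5, -0.054, -0.013, -0.01, -0.06], [0.5, -0.104, -0.023, -0.015, -0.12], [0.5, -0.154, -0.03, -0.02, -0.177], [0.5, -0.204, -0.034, -0.02, -0.236], [0.5, -0.252, -0.035, -0.02, -0.294], [0.5, -0.3, -0.034, -0.02, -0.353], [0.5, -0.347, -0.03, -0.02, -0.412], [0.5, -0.392, -0.023, -0.02, -0.471], [0.5, -0.437, -0.013, -0.02, -0.53], [0.5, -0.481, 0, -0.02, -0.589], [0.5, -0.524, 0.015, -0.02, -0.648], [0.5, -0.566, 0.03, -0.02, -0.707]]
  ]
}}

```text
t: 15.73
tool_pos: [0.5878, -0.0481, 0.0881]
orientation: [2.907, 1.178, 0.01]
force: [1.0, -0.8, -0.7]
opening: 0.0232
gripper_force: 0.5
```

>>> {"api": "send_rows", "payload": {
  "plan": [
    [[0.5, -0.039, 0.019, 0, -0.056], [0.5, -0.077, 0.04, 0, -0.111], [0.5, -0.113, 0.064, 0, -0.167], [0.5, -0.148, 0.089, 0, -0.223], [0.5, -0.182, 0.117, 0, -0.279], [0.5, -0.213, 0.146, 0, -0.334], [0.5, -0.243, 0.177, 0, -0.39], [0.5, -0.272, 0.21, 0, -0.446], [0.5, -0.298, 0.245, 0, -0.501], [0.5, -0.31, 0.265, 0, -0.53], [0.5, -0.322, 0.281, 0, -0.557], [0.5, -0.334, 0.3, 0, -0.585], [0.5, -0.344, 0.318, 0, -0.613], [0.5, -0.344, 0.318, 0, -0.613]]
  ]
}}

```text
t: 16.9
tool_pos: [0.5189, 0.0164, 0.0874]
orientation: [3.134, 0.205, 0.011]
force: [0.1, 0.7, 0.5]
opening: 0.0234
gripper_force: 0.0
```

```bash
cat > d.py <<'E'
from h import *
s=telemetry.read_state(); print(s["t"],s["tool_pos"],s["force"])
for n in ("top","scene"):
    im,d=viewer.read_camera(n); P=world(n,d)*1000; x,y,z=P[...,0],P[...,1],P[...,2]
    m=(z>92)&(z<112)&(x>430)&(x<655)&(y>0)&(y<110); 
    print(n,[(xb,y[m&(abs(x-xb)<8)].min().round()) for xb in range(440,660,20) if (m&(abs(x-xb)<8)).any()])
    cv2.imwrite(f"pics/{n}_{s['t']:.1f}.png",im)
E
python3 d.py
```

```text
16.9 [0.51887314 0.01644918 0.08737695] [0.08147879 0.74610851 0.49567537]
top [(440, np.float64(56.0)), (460, np.float64(21.0)), (480, np.float64(5.0)), (500, np.float64(10.0)), (520, np.float64(70.0)), (540, np.float64(75.0))]
scene [(440, np.float64(61.0)), (460, np.float64(60.0)), (480, np.float64(67.0)), (500, np.float64(41.0)), (520, np.float64(2.0)), (540, np.float64(11.0)), (560, np.float64(13.0)), (580, np.float64(15.0)), (600, np.float64(67.0)), (620, np.float64(72.0)), (640, np.float64(72.0))]
```

>>> {"api": "send_rows", "payload": {
  "plan": [
    [[0.5, -0.005, 0.01, 0, -0.03], [0.5, -0.008, 0.02, 0, -0.06], [0.5, -0.008, 0.025, 0, -0.06], [0.5, -0.008, 0.03, 0, -0.06], [0.5, -0.008, 0.035, 0, -0.06], [0.5, -0.008, 0.035, 0, -0.06]]
  ]
}}

```text
t: 17.5
tool_pos: [0.5156, 0.0217, 0.0845]
orientation: [3.137, 0.111, 0.003]
force: [-1.4, -9.2, 4.3]
opening: 0.0237
gripper_force: 4.2
```

>>> {"api": "send_rows", "payload": {
  "plan": [
    [[0.5, 0, 0.005, 0, 0], [0.5, 0, 0.01, 0, 0], [0.5, 0, 0.01, 0, 0]]
  ]
}}

```text
t: 17.75
tool_pos: [0.5155, 0.022, 0.0845]
orientation: [3.134, 0.11, 0.003]
force: [-0.7, -17.2, 5.9]
opening: 0.0236
gripper_force: 8.4
```

```bash
python3 d.py
```

```text
17.75 [0.5155322  0.02199858 0.08449818] [ -0.66811938 -17.17415102   5.86858518]
top [(440, np.float64(62.0)), (460, np.float64(11.0)), (480, np.float64(12.0)), (500, np.float64(13.0)), (520, np.float64(77.0)), (540, np.float64(81.0))]
scene [(440, np.float64(72.0)), (460, np.float64(77.0)), (480, np.float64(79.0)), (500, np.float64(78.0)), (520, np.float64(1.0)), (540, np.float64(15.0)), (560, np.float64(18.0)), (580, np.float64(18.0)), (600, np.float64(70.0)), (620, np.float64(70.0)), (640, np.float64(75.0))]
```

The force rises with no further motion, so the door is against its stop. I'll back off, lift clear, move away and check.

>>> {"api": "send_rows", "payload": {
  "plan": [
    [[0.5, 0, -0.015, 0, 0], [0.5, 0, -0.035, 0, 0], [0.5, 0, -0.035, 0, 0], [0.45, 0, -0.035, 0.15, 0], [0.45, 0, -0.035, 0.35, 0], [0.45, 0, -0.035, 0.6, 0], [0.45, 0, -0.035, 0.8, 0], [0.45, -0.1, -0.5, 0.8, 0], [0.45, -0.2, -1, 0.8, 0], [0.45, -0.3, -1, 0.8, 0], [0.45, -0.3, -1, 0.8, 0], [0.45, -0.3, -1, 0.8, 0], [0.45, -0.3, -1, 0.8, 0], [0.45, -0.3, -1, 0.8, 0]]
  ]
}}

```text
t: 19.02
tool_pos: [0.454, -0.176, 0.2432]
orientation: [-3.139, -0.104, -0.0]
force: [0.8, 1.3, 0.0]
opening: 0.0258
gripper_force: 0.0
```

```bash
python3 d.py
python3 - <<'E'
from h import *
im,d=viewer.read_camera("top"); P=world("top",d)*1000; x,y,z=P[...,0],P[...,1],P[...,2]
m=(z>72)&(z<97)&(x>440)&(x<590)&(y>-20)&(y<40); q=P[m]
print("bar",len(q),np.median(q,axis=0),cv2.fitLine(q[:,:2].astype(np.float32),cv2.DIST_HUBER,0,.01,.01).ravel())
cv2.imwrite("pics/fin.png",cv2.resize(im[130:290,100:400],None,fx=2.6,fy=2.6,interpolation=cv2.INTER_CUBIC))
E
```

```text
19.0167 [ 0.45398079 -0.17599897  0.24320237] [0.83604657 1.31037679 0.04023324]
top [(440, np.float64(62.0)), (460, np.float64(37.0)), (480, np.float64(64.0)), (500, np.float64(13.0)), (520, np.float64(18.0)), (540, np.float64(19.0)), (560, np.float64(17.0)), (580, np.float64(71.0)), (600, np.float64(72.0)), (620, np.float64(74.0)), (640, np.float64(75.0))]
scene [(440, np.float64(63.0)), (460, np.float64(20.0)), (480, np.float64(11.0)), (500, np.float64(12.0)), (520, np.float64(16.0)), (540, np.float64(18.0)), (560, np.float64(18.0)), (580, np.float64(21.0)), (600, np.float64(70.0)), (620, np.float64(73.0)), (640, np.float64(73.0))]
bar 136 [507.70995667  16.41531164  88.50220331] [9.9796444e-01 6.3773155e-02 5.1371710e+02 1.7380823e+01]
```

View pics/fin.png

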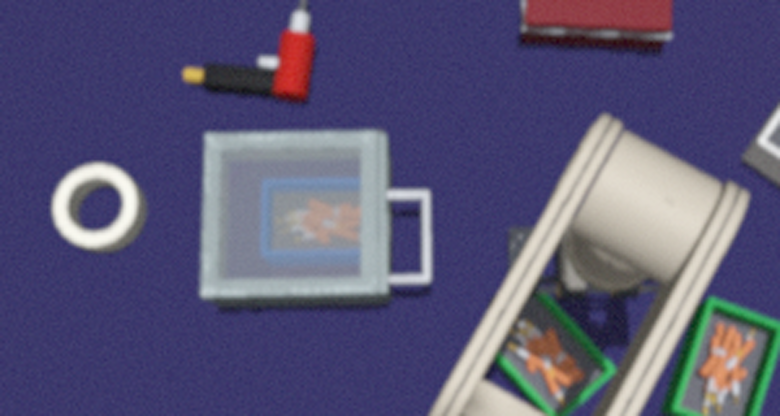

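The door is flush: the bar is parallel to the locker front, at its θ=0 position. The bin shows through the roof at (315,218), and the drill and tape have not moved. I'll hand in.

```bash
python3 -c "
from plant import order
print(order.close_job())"
```

```text
the job is handed in; nothing more can be done
None
```

I handed the job in at about 19 s on the robot's clock. The last camera check showed the blue bin inside the locker and the door shut, with the tape roll and air drill where they started; the hand-in returned no verdict.

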